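Load the curing unit and latch its lid against the light seal

TASK

Cure the printed molar: stand it upright in the square seat on the carrier inside the curing unit and let go of it, then swing the lid down and press on its front tab until the spring latch catches, so that the lid stays shut against the rubber seal by itself. Press with care: the lid must never be loaded with more than 20 N. Leave the canine and the incisor standing where they are.

Things in the scene. Friction and masses are not known exactly. Their poses are not given: they have to be found in the camera images.
- tooth_molar: the printed molar: off-white tooth model, the broad one with several cusps on its crown, on a square foot 24x24x9 mm, 48 mm tall in all; a crown up to 24 mm wide can be gripped about 36 mm above the foot's underside. Origin: centre of the foot's underside; z up, x and y square to the foot's sides
- tooth_canine: bystander: off-white canine model with one pointed tip, same foot, 58 mm tall. Origin: centre of the foot's underside
- tooth_incisor: bystander: off-white incisor model with a flat chisel edge, same foot, 52 mm tall. Origin: centre of the foot's underside
- curing_unit: white bench-top curing unit, fixed, 190x190 mm, open chamber on top 140 (x) by 150 (y) mm, rim 80 mm above the surface it stands on, a black rubber seal round the opening that stands 6 mm (rear) to 18 mm (front) above the rim. Origin: centre of its underside; x points from its front (display, dial and latch) to its rear, y to its left, z up
- seat (a point): centre of the floor of the square seat in the chamber, 26 mm above the surface the unit stands on: 28 mm square inside with a rim 5 mm high and 4 mm wide, sides along the unit's x and y
- lid_hinge (a point): middle of the lid's hinge line, which runs along the unit's y over the rear wall, 89 mm above that surface; with the lid closed its underside lies 3 mm below and its top 7 mm above this line, and the panel (white frame 190 mm wide, amber window) reaches to 192 mm in front of it
- lid_tab (a point): the place to press: centre of the top of the lid's front tab, 60 mm wide (y), 10 mm thick, reaching 29 mm out over the front wall; 203 mm from the hinge line along the lid and 7 mm above it, turning with the lid. A U-shaped flat steel striker loop hangs under it and enters the latch below. Origin axes turn with the lid and agree with the unit's when it is shut
- lid (a joint): opening angle of the lid about the hinge, rad: 0 about shut, 1.57 upright, stop at 1.85; starts open. A stiff friction hinge: the lid stays where it is left and 1 to 2 N at the tab move it. From 0.06 rad down the rubber seal pushes back, about 0.6 N per mm at the tab. Let go unlatched, the lid rises above 0.045; latched it rests below 0.035
- latch_mount (a point): point on the unit's front wall, 57 mm up, behind the dark spring-bolt latch with its black pull knob. The tab's loop pushes the sprung bolt aside (up to 5 N more), which snaps over it; 1.6 mm lower the loop meets a hard stop. The latch is screwed on through slots at an unknown height, so the lid angle where it catches lies between about -0.017 and 0.034: feel for it
There are look-alikes about, which are no part of the job. Leave any blue or green look-alike of the tooth_molar alone.

How it is judged (in metres and radians):
On the way, in this order (a step that is already met when the one before it is completed fails the run):
1. the molar stands upright in the seat, let go of, the lid still open (distance between tooth_molar and seat below 0.005 m and angle between tooth_molar's own z axis and vertical below 0.1 rad and contact force between the fingers and tooth_molar below 0.2 N and value of joint lid above 0.8 rad), for 0.2 s.
2. the lid is lowered onto the seal (value of joint lid below 0.07 rad).
At the end, for the whole second after the job is handed in: The lid stays below 0.04 rad by itself, held by the latch; the molar stands in the seat within 5 mm of its floor centre, tilted under 0.1 rad; canine and incisor stand within 15 mm of their starts, tilted under 0.1 rad (value of joint lid below 0.04 rad and distance between tooth_molar and seat below 0.005 m and angle between each of tooth_molar, tooth_canine, tooth_incisor's own z axis and vertical below 0.1 rad and distance of each of tooth_canine, tooth_incisor from where it was at the start of the episode below 0.015 m); the robot touches nothing.
It fails at once if the lid is loaded with more than 20 N (contact force between any of the fingers, the arm and lid above 20 N).
It also fails if it takes over 67 s, if anything falls off the work surface, if the arm or the gripper's body presses on something with over 40 N, if the wrist force passes 120 N, or if a joint passes its speed limit or range.

ROBOT

A 6-joint arm with a two-finger parallel gripper is mounted at the origin on a cart in front of the work surface, level with it; the furniture and walls round the work are solid. World frame = base frame: x ahead of the robot, y to its left, z up, the work surface at z = 0. Lengths are in mm, angles in rad, forces in N, time in s.
With the tool pointing down it reaches from about 250 to 775 mm from the base axis. Payload 4 kg.
Tool frame: the origin (TCP) lies between the finger pads; the fingertips stand 14 mm ahead of it and the grasp point (between the pads) lies 5 mm behind it; z points along the fingers, y is the line along which they close (so a half turn about z gives the same grasp; the last joint's range is limited). The gripper opens to 85 mm and grips with 20 to 120 N. Pads are 22 mm wide; open, the fingers measure 114 mm over their backs; the gripper's body (76 mm by 85 mm) begins 54 mm behind the grasp point. The pads swing forward as they close: fully open they stand 13 mm farther back than shut.
Start: joints at [1.15, 0.087, 1.371, -0, 1.684, -0.103], TCP at [171.871, 522.472, 245.341] pointing down, gripper open.
Joint ranges: [-3.1, 3.1], [-0.76, 2.03], [0.27, 2.55], [-1.08, 4.22], [0.17, 2.65], [-2.57, 2.57]. Speed limits (rad/s): [2.79, 2.79, 3.14, 3.14, 3.14, 3.14].

INTERFACE

Orientations are given as a rotation vector (axis times angle).
In Python, from plant import ctrl, cams, nets gives the robot as it stands.
- The arm moves only by the shell command python3 -m pendant 'ROWS' [FORCE]. ROWS is JSON, a list of rows, each an object with "offset": the shift along the tool's x, y, z in units of 25 mm (1.0 is 25 mm), a list of three; "dr": the turn, a rotation vector about the tool's x, y, z in units of 8 degrees (1.0 is 8 degrees), a list of three; "gripper": the opening, from 0 (shut) to 1 (fully open). A call has 1 to 12 rows; each row shifts and turns the commanded pose from where the row before left it, along the tool's axes as they then stand; what a row does not reach is not made up. A row lasts 1/10 s, in which the tool goes at most 50 mm and 8.59 degrees, less where a joint would pass 70% of its speed; a pose out of reach is approached as far as the arm can. A call is refused whole if a number of a shift passes 1 or a number of a turn 1, either way. A call with a gripper value outside its range is refused whole. The fingers move at their own pace and stop on an object; FORCE is the grip in N (left out, the last holds). Time passes only in rows, so rows that do not move let the fingers close. It gives the time, the measured TCP pose, the force, the opening and the grip force at its end, in the units of the state.
- ctrl.get_state(): the state, without advancing time (a new reading comes with each control period).
- cams.snapshot(name): name is "scene" or "top"; returns a dict with "img" (400x640x3 uint8, red, green, blue), "fovy" (degrees; the focal length in pixels is half the picture's height over the tangent of half this angle, whatever the lens; pixels are square), "cx", "cy" (the principal point, pixels), "k1" (the pictures are not rectified: a ray, as slopes to the right and down, at radius r is drawn at 1 + k1 r^2 times it, then the intrinsics apply), "extrinsics" (4x4, takes a point from camera to world coordinates). Camera axes: x right, y up, looking along -z (the intrinsics and any distortion apply to the point x, -y, -z); pixel columns grow to the right and rows downward; lengths in mm; the calibration is good to about 2 mm. A picture is of the moment at which its call begins. There is no depth.
- ctrl.close_job(): hands the job in; it is judged then, once.
Trained networks look in a picture, given as the dict that the camera call returned (one of the last four; its "shot" number tells which), for a name from the list of things; names that differ only in an ending like _2 or _b are one class to them, and where a whole thing is asked for, a point or a joint stands for the part that bears it (a point fixed in the world has none). Each returns a list of dicts, best first, with "score" (0 to 1); they miss things now and then, are a little off and sometimes report something else, mostly with a low value. They report only what shows in the picture. A call takes as long as a camera call. They do not tell look-alikes from the thing itself.
- nets.find_in(query, picture): "rect" ([left, top, width, height] as shares, 0 to 1, of the picture: columns of its width, rows of its height, round what is visible of it).
- nets.spot_point(query, picture): "position" ([column, row] as shares, 0 to 1, of the picture: columns of its width, rows of its height: a listed point, or the origin of a listed thing).
The state is a dict: "t": time; "qpos": joint angles; "dq": joint speeds; "joint_efforts": joint torques, N m; "ee_pos": TCP position; "ee_rot": TCP orientation; "force": force on the tool from outside, world axes, zero at the start; "ft_torque": the same for the moment, N m; "gripper_width": finger opening in mm; "grip_force": force on a finger pad.
Only numpy, scipy, OpenCV 4.12 (cv2) and the standard library are available. Lean on these libraries where they do the work, as an engineer would, in place of code of your own. Each camera call takes 0.05 s, during which the arm holds its last target. There are 200 camera calls.

## Working session

There is one attempt and no reset: what is moved stays moved. The work goes in short steps, Python scripts to look and compute and a shell command to move; the robot and the scene stay as the last step left them, time stands still between calls to the robot, and variables do not carry over. Pictures are saved under pics/ and viewed, at most 10 in all, crops included, and the job is handed in when it is done.

```bash
ls; mkdir -p pics; cat > h.py <<'E'
import numpy as np, cv2, json
from plant import ctrl, cams, nets
def ray(s,u,v):
    f=200/np.tan(np.radians(s['fovy'])/2)
    x=(u-s['cx'])/f; y=(v-s['cy'])/f
    K=np.eye(3)
    rd=np.hypot(x,y); r=rd
    for _ in range(50): r=rd/(1+s['k1']*r*r)
    k=r/rd if rd>0 else 1
    E=np.array(s['extrinsics']); d=E[:3,:3]@np.array([x*k,-y*k,-1.]); return E[:3,3],d
def onz(s,u,v,z):
    o,d=ray(s,u,v); return o+d*(z-o[2])/d[2]
def proj(s,P):
    f=200/np.tan(np.radians(s['fovy'])/2)
    E=np.array(s['extrinsics']); p=E[:3,:3].T@(np.array(P)-E[:3,3])
    x=p[0]/-p[2]; y=-p[1]/-p[2]; k=1+s['k1']*(x*x+y*y)
    return np.array([s['cx']+f*x*k, s['cy']+f*y*k])
def tri(s1,a,s2,b):
    o1,d1=ray(s1,*a); o2,d2=ray(s2,*b)
    A=np.stack([d1,-d2],1); t=np.linalg.lstsq(A,o2-o1,rcond=None)[0]
    p,q=o1+d1*t[0],o2+d2*t[1]; return (p+q)/2, np.linalg.norm(p-q)
def save(s,n): cv2.imwrite('pics/'+n+'.png',s['img'][:,:,::-1])
E
python3 - <<'E'
from h import *
np.set_printoptions(precision=1,suppress=True)
S={n:cams.snapshot(n) for n in('top','scene')}
for n,s in S.items():
    save(s,n+'0'); print(n,s['fovy'],s['cx'],s['cy'],s['k1'],np.array(s['extrinsics'])[:3,3])
    for q in['tooth_molar','tooth_canine','tooth_incisor','curing_unit','seat','lid_hinge','lid_tab','latch_mount']:
        for r in nets.spot_point(q,s)[:4]:
            uv=np.array(r['position'])*[640,400]
            z=dict(seat=26,lid_hinge=89,latch_mount=57).get(q,0)
            print(n,q,round(r['score'],2),uv,onz(s,*uv,z))
    for r in nets.find_in('tooth_molar',s)[:5]: print('rect',r['score'],np.array(r['rect'])*[640,400,640,400])
print(ctrl.get_state())
E
```

```text
pics
top 44.82105961901024 316.3055430641816 199.82609698381165 -0.07719531398700445 [ 404.5   -3.3 1415.3]
top tooth_molar 0.63 [267.8 219.2] [443.4 129.8   0. ]
top tooth_molar 0.59 [267.8 193.3] [519.1 130.    0. ]
top tooth_molar 0.58 [277.  251.8] [348.5 102.9   0. ]
top tooth_molar 0.53 [309.6 201.9] [493.4   7.5   0. ]
top tooth_canine 0.48 [245.2 169.3] [590.2 196.7   0. ]
top tooth_incisor 0.51 [214. 211.] [468.  287.5   0. ]
top curing_unit 0.92 [388.1 192.5] [ 520.  -222.9    0. ]
top seat 0.75 [389.5 193.9] [ 513.8 -222.9   26. ]
top lid_hinge 0.72 [405.8 158.3] [ 607.6 -259.9   89. ]
top lid_tab 0.77 [428.8 142. ] [ 670.  -346.8    0. ]
top latch_mount 0.67 [375.5 222.9] [ 430.  -177.3   57. ]
rect 0.65 [265.  209.4   6.5  15.6]
rect 0.55 [305.1 198.1  11.4   9.3]
rect 0.5 [270.  244.3   8.8  10.3]
rect 0.42 [346.5 127.2 116.4 108.4]
scene 46.60261093336791 327.39301203151973 201.16434274807966 -0.10414762697865762 [-195.9 -540.8  631.4]
scene tooth_molar 0.69 [329.1 234. ] [498.3   7.8   0. ]
scene tooth_molar 0.61 [271.5 222.6] [446.4 145.    0. ]
scene tooth_molar 0.5
[... 515 characters left out ...]
0.4] [1351.9  -34.9    0. ]
scene lid_tab 0.5 [461.6 224. ] [ 736.1 -216.4    0. ]
scene latch_mount 0.82 [386.2 257.1] [ 446.1 -178.9   57. ]
rect 0.78 [323.7 217.3  10.9  23.6]
rect 0.77 [287.8 236.6  13.4  28.6]
rect 0.58 [267.7 206.   12.9  22.5]
rect 0.56 [249.5 224.6  12.4  22.2]
rect 0.52 [295.2 196.    6.1  19.1]
{'t': 1.0, 'qpos': array([ 1.1,  0.1,  1.4,  0. ,  1.7, -0.1]), 'dq': array([-0., -0., -0.,  0., -0., -0.]), 'joint_efforts': array([ -0. , -35.2, -31.3,  -0. ,   0. ,  -0. ]), 'ee_pos': array([171.9, 522.5, 245.4]), 'ee_rot': array([0.5, 3.1, 0. ]), 'force': array([ 0.2,  0.9, -1. ]), 'ft_torque': array([-0.,  0., -0.]), 'grip_force': 0.0, 'gripper_width': 85.0145726185714}
```

```bash
python3 - <<'E'
import cv2,numpy as np
a=cv2.imread('pics/top0.png')[120:280,190:450]; b=cv2.imread('pics/scene0.png')[100:320,220:520]
cv2.imwrite('pics/topc.png',cv2.resize(a,None,fx=3,fy=3,interpolation=3)); cv2.imwrite('pics/scenec.png',cv2.resize(b,None,fx=2.6,fy=2.6,interpolation=3))
E
```

```text
(no output)
```

View pics/topc.png

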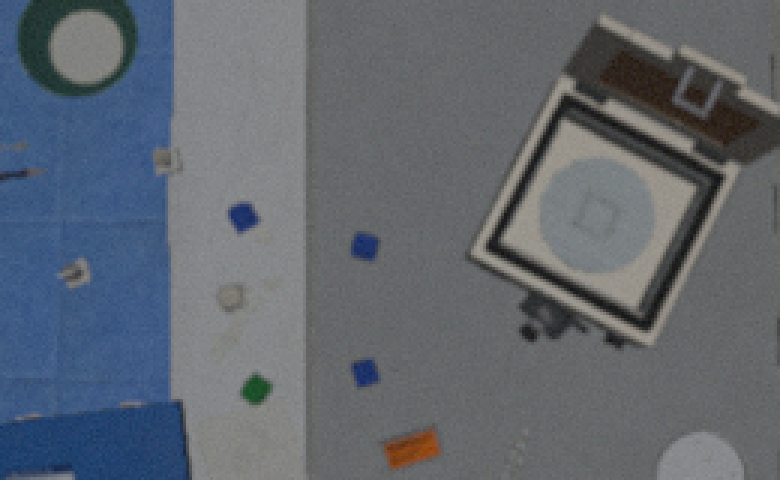

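View pics/scenec.png

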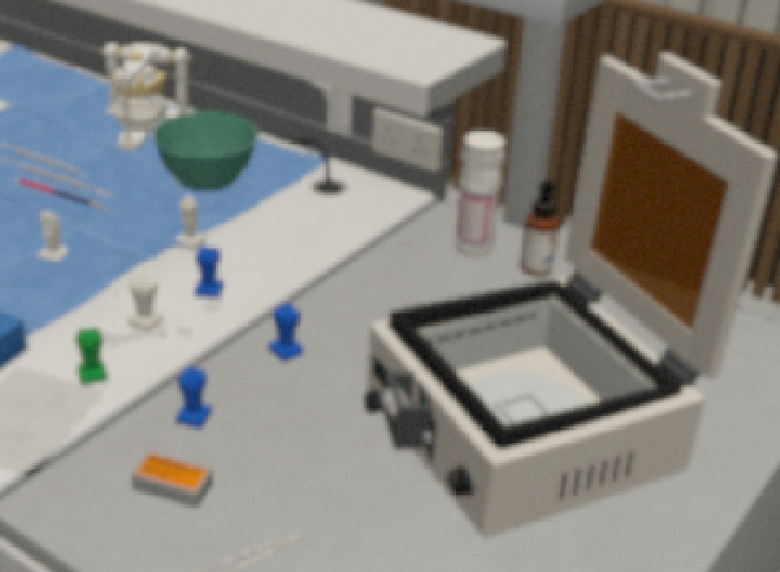

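```bash
cat > ov.py <<'E'
from h import *
def box(s,img,c,yaw,hx,hy,z,col,off,k):
    R=np.array([[np.cos(yaw),-np.sin(yaw)],[np.sin(yaw),np.cos(yaw)]])
    p=[ (proj(s,[*(np.array(c)+R@[a*hx,b*hy]),z])-off+.5)*k-.5 for a,b in((1,1),(1,-1),(-1,-1),(-1,1))]
    cv2.polylines(img,[np.round(np.array(p)*16).astype(np.int32)],True,col,1,cv2.LINE_AA,4)
def crop(s,u,v,w,h,k):
    return cv2.resize(s['img'][v:v+h,u:u+w,::-1],None,fx=k,fy=k,interpolation=cv2.INTER_CUBIC).copy(),np.array([u,v])
E
python3 - <<'E'
from ov import *
S={n:cams.snapshot(n) for n in('top','scene')}
t,c=S['top'],S['scene']
a,o=crop(t,340,140,110,100,4); yaw=np.radians(-24)
box(t,a,(522,-223),yaw,95,95,80,(0,0,255),o,4); box(t,a,(516,-226),yaw,14,14,26,(0,255,0),o,4)
b,o=crop(c,355,205,140,100,2.5); b=cv2.resize(b,(440,400)) if 0 else b
box(c,b,(522,-223),yaw,95,95,80,(0,0,255),o,2.5); box(c,b,(516,-226),yaw,14,14,26,(0,255,0),o,2.5)
m,_=crop(t,255,205,26,30,8); n,_=crop(c,258,200,36,36,8)
W=np.zeros((600,800,3),np.uint8); W[:400,:440]=a; W[:250,445:795]=b; W[255:495,445:445+208]=m; W[255+20:255+20+288,512:800]=n if 0 else W[275:563,512:800]
n2=cv2.resize(n,(145,145)); W[255:400,655:800]=n2
W[400:600,:200]=cv2.resize(m,(173,200))[:, :].copy() if 0 else 0
W[310+90:600,655-410:655-410+200]=cv2.resize(n,(200,200))
cv2.imwrite('pics/m1.png',W)
E
```

```text
(no output)
```

View pics/m1.png

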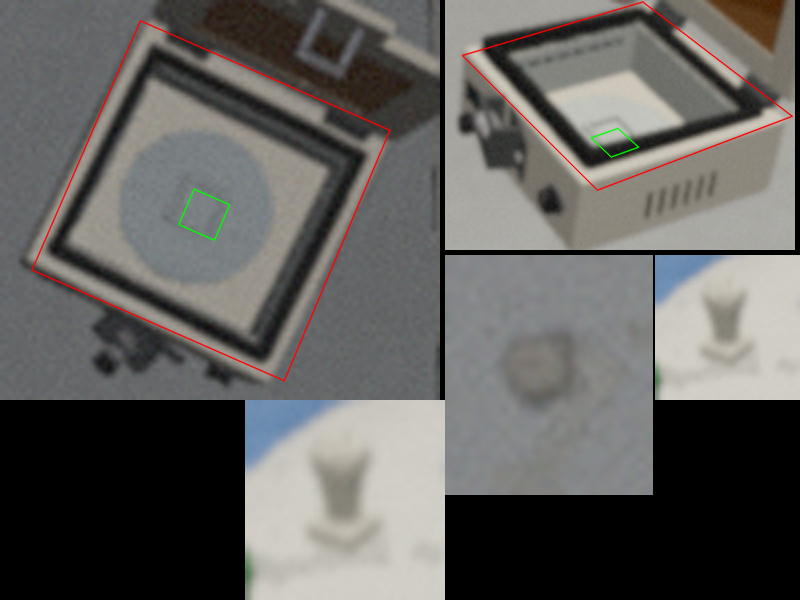

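```bash
cat > fit.py <<'E'
from ov import *
from scipy.optimize import minimize
def grads(s):
    g=cv2.cvtColor(s['img'],cv2.COLOR_RGB2GRAY).astype(np.float32); g=cv2.GaussianBlur(g,(0,0),1.0)
    return g
def samp(g,p): 
    p=np.array(p,np.float32); return cv2.remap(g,p[:,0].reshape(-1,1),p[:,1].reshape(-1,1),cv2.INTER_LINEAR).ravel()
def contrast(s,g,c,yaw,hx,hy,z,sides,d=3.0):
    """mean(inside-outside) over sides, offset d mm"""
    R=np.array([[np.cos(yaw),-np.sin(yaw)],[np.sin(yaw),np.cos(yaw)]]); tot=[]
    for sd in sides:
        t=np.linspace(-.88,.88,25)
        n=dict(f=(-1,0),b=(1,0),l=(0,1),r=(0,-1))[sd]; n=np.array(n,float)
        for k in t:
            base=n*[hx,hy]+np.array([n[1]*hx,n[0]*hy])*k
            pi=proj(s,[*(np.array(c)+R@(base-n*d)),z]); po=proj(s,[*(np.array(c)+R@(base+n*d)),z]); tot.append((pi,po))
    tot=np.array(tot); return (samp(g,tot[:,0])-samp(g,tot[:,1])).mean()
def best(f,x0,step):
    bx,bv=np.array(x0,float),-1e9
    for sc in (1,.5,.25):
        r=minimize(lambda x:-f(x),bx,method='Nelder-Mead',options=dict(initial_simplex=[bx]+[bx+np.eye(len(bx))[i]*np.array(step)*sc for i in range(len(bx))]))
        bx,bv=r.x,-r.fun
    return bx,bv
E
python3 - <<'E'
from fit import *
np.set_printoptions(precision=2,suppress=True)
S={n:cams.snapshot(n) for n in('top','scene')}; G={n:grads(S[n]) for n in S}
f={n:(lambda x,n=n:contrast(S[n],G[n],x[:2],np.radians(x[2]),95,95,80,'flr' if n=='top' else 'flr')) for n in S}
for n in S: print(n,best(f[n],(524,-218,-25),(8,8,3)))
x,v=best(lambda x:f['top'](x)+f['scene'](x),(524,-218,-25),(8,8,3)); print('both',x,v)
t,c=S['top'],S['scene']; yaw=np.radians(x[2])
def draw(s,u,v,w,h,k,z):
    a,o=crop(s,u,v,w,h,k); b=a.copy(); box(s,a,x[:2],yaw,95,95,80,(0,0,255),o,k); return a
A=draw(t,340,140,100,100,4,0);B=draw(c,355,205,140,100,2.8,0)
cl=lambda i:cv2.normalize(i,None,0,255,cv2.NORM_MINMAX)
m=cl(crop(t,377,182,24,24,8)[0]); n=cl(crop(c,408,247,32,24,8)[0])
W=np.zeros((600,800,3),np.uint8); W[:400,:400]=A; W[:280,404:796]=B; W[405:597,:192]=m; W[405:597,200:456]=n
m=cl(crop(t,257,209,20,20,10)[0]); n=cl(crop(c,262,200,26,30,10)[0]); W[400:600,590:790]=m; 
W[285:585,460:590]=n[:,60:190]
cv2.imwrite('pics/m2.png',W)
E
```

```text
top (array([ 521.45, -221.26,  -27.57]), np.float64(34.896812438964844))
scene (array([ 521.69, -220.06,  -27.22]), np.float64(16.957977294921875))
both [ 521.38 -220.88  -27.39] 51.459144592285156
```

View pics/m2.png

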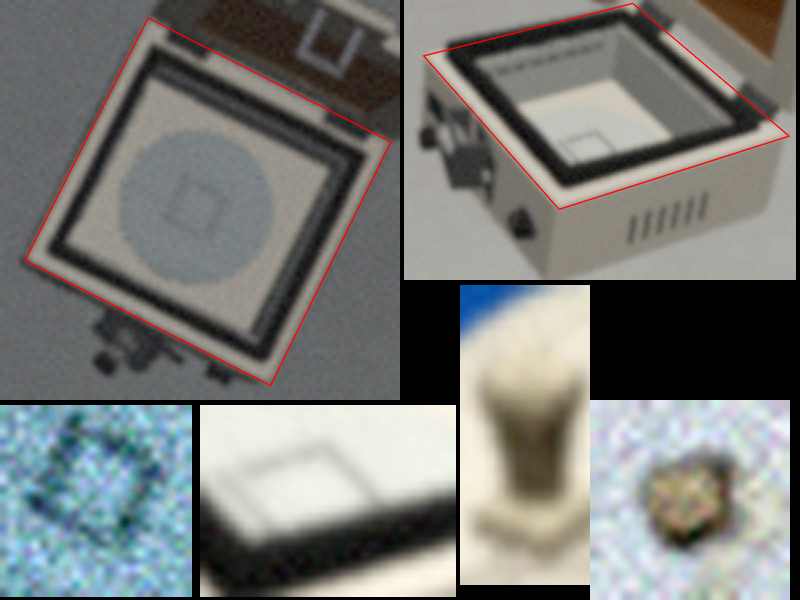

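```bash
python3 - <<'E'
from fit import *
np.set_printoptions(precision=2,suppress=True)
S={}
for n in('top','scene'):
    L=[cams.snapshot(n) for _ in range(8)]; S[n]=L[-1]; S[n]['avg']=np.mean([l['img'] for l in L],0)
    S[n]['img']=np.clip(np.round(S[n]['avg']),0,255).astype(np.uint8)
    cv2.imwrite(f'pics/avg_{n}.png',S[n]['img'][:,:,::-1])
import pickle; pickle.dump(S,open('S0.pkl','wb'))
t,c=S['top'],S['scene']; yaw=np.radians(-27.4)
def line(s,x,z,hs,lr='fblr'):
    g=cv2.cvtColor(s['img'],cv2.COLOR_RGB2GRAY).astype(np.float32)
    R=np.array([[np.cos(yaw),-np.sin(yaw)],[np.sin(yaw),np.cos(yaw)]]);P=[]
    for n in ((1,0),(-1,0),(0,1),(0,-1)):
        for k in np.linspace(-1,1,15): P.append(proj(s,[*(np.array(x[:2])+R@(np.array(n)*hs+np.array([n[1],n[0]])*hs*k)),z]))
    return -samp(g,P).mean()
for hs in (14,15,16,17,18,19): print(hs,[best(lambda x:line(t,x,z,hs),(521,-221),(3,3)) for z in (28,)])
for hs in (14,16,18): print('sc',hs,best(lambda x:line(c,x,29,hs),(521,-221),(3,3)))
for u,v in((269.3,223.5),(275.7,226.3),(280.3,223.5)): print('foot top corner',onz(c,u,v,9))
print('crown top',onz(t,266.6,219,40))
# molar blob
for s,(u,v,w,h) in((t,(255,206,26,26)),):
    d=s['avg'][v:v+h,u:u+w]; bg=np.median(d.reshape(-1,3),0); e=np.abs(d-bg).sum(2); print(np.round(e[4:22,4:22]).astype(int))
def up(s,u,v,w,h,k): 
    i,o=crop(s,u,v,w,h,k); return cv2.normalize(i,None,0,255,cv2.NORM_MINMAX),o
W=np.zeros((600,800,3),np.uint8)
a,o=up(c,260,200,30,34,17); W[:578,:510]=a
b,o=up(t,257,209,20,20,14); W[:280,515:795]=b
b,o=up(t,378,181,22,22,14); W[285:593,490:798]=b
cv2.imwrite('pics/m3.png',W)
E
```

```text
14 [(array([ 520.12, -220.43]), np.float64(-118.41617584228516))]
15 [(array([ 520.55, -219.36]), np.float64(-117.55348205566406))]
16 [(array([ 520.46, -219.56]), np.float64(-117.19670867919922))]
17 [(array([ 520.47, -219.39]), np.float64(-117.79179382324219))]
18 [(array([ 520.33, -219.89]), np.float64(-119.15169525146484))]
19 [(array([ 521.58, -221.38]), np.float64(-120.6609878540039))]
sc 14 (array([ 513.76, -230.5 ]), np.float64(-103.41188049316406))
sc 16 (array([ 496.89, -218.  ]), np.float64(-72.03572845458984))
sc 18 (array([ 499.92, -216.88]), np.float64(-75.76394653320312))
foot top corner [431.22 136.52   9.  ]
foot top corner [432.52 116.56   9.  ]
foot top corner [447.95 116.34   9.  ]
crown top [442.87 129.41  40.  ]
[[  4   1   6   8   5   2   1   3   1   2   3   6   3   1   3   1   3   0]
 [  3   3   1   1   2   3   1   2   2   2   2   5   1   4   0   3   1   1]
 [  4   6   2   1   2   1   2   1   4   8   2   3   2   3   3   1   6   1]
 [  4   4   3   2   3   2   1   6   3   4   4   3   2   8   1   4   1   2]
 [  4  14   2   3  10   8   8  18  32  46  47  41  17   
[... 294 characters left out ...]
 33   6   8   8   6   9]
 [  3   2  11  54  57  56  47  47  35  44  59  80  42  12   6   6   5  11]
 [  3   2   4  30  64  51  38  44  43  41  72  86  51  38   7   6   5   8]
 [  1   2   4  20  63  64  61  57  74  86  94  78  44  31   7   8   7   6]
 [  3   4   6   1  31  78 104 103 111 101  77  64  46  20   8  14  19   3]
 [  1   4   3   6   8  44  91 108  86  49  20  25  23  10  11  26  13   1]
 [  1   3   2   9   4  12  34  38  34  26   8   7   8   6   6  10   4   1]
 [  1   2   4   3   4   6   5   2   9  11   7   7  10   5   2   2   2   3]
 [  1   4   2   3   8   8  11   4   2  16   8   8  12  18   2   2   0   1]
 [  6   5   3   5   2   3   5   4   7  15  14  12  13  14   2   7   2   2]]
```

View pics/m3.png

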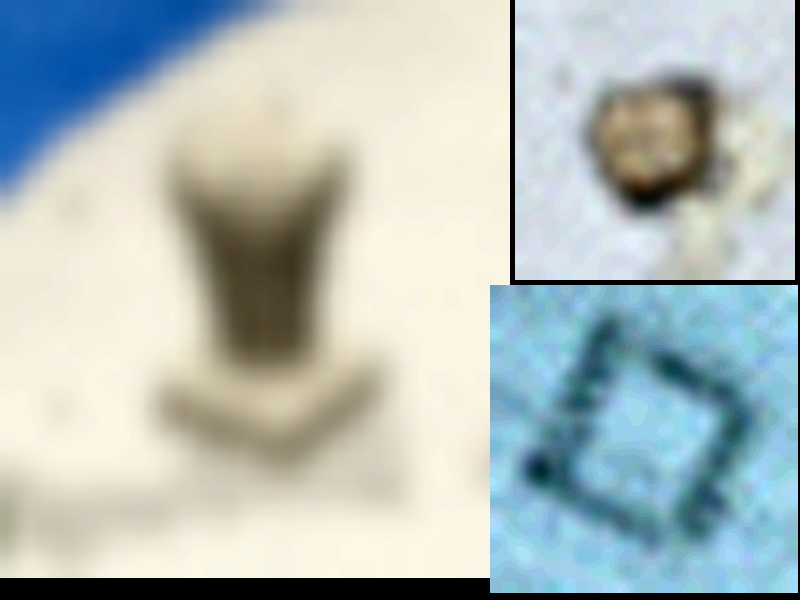

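```bash
python3 - <<'E'
from fit import *
import pickle; S=pickle.load(open('S0.pkl','rb')); t,c=S['top'],S['scene']
np.set_printoptions(precision=1,suppress=True)
P=[onz(c,260+x/17-.5,200+y/17-.5,z) for x,y,z in((163,410,0),(278,462,0),(383,390,0),(163,385,9),(383,365,9))]
print(np.array(P))
for i,j in((0,1),(1,2),):
    d=P[j]-P[i]; print(np.linalg.norm(d),np.degrees(np.arctan2(d[1],d[0])))
# silhouette extremes + bottom corner fit: 24mm box x,y,yaw ; crown axis
def ext(x):
    R=lambda a:np.array([[np.cos(a),-np.sin(a)],[np.sin(a),np.cos(a)]])
    q=[proj(c,[*(x[:2]+R(x[2])@np.array([a,b])*12),z]) for a in(-1,1) for b in(-1,1) for z in(0,9)]
    q=np.array(q); l=q[q[:,0].argmin(),0]; r=q[q[:,0].argmax(),0]; k=q[:,1].argmax()
    return np.array([l,r,*q[k]])
tgt=np.array([260+163/17-.5,260+381/17-.5,260+278/17-.5,200+462/17-.5])
from scipy.optimize import least_squares
for y0 in(-.8,-.5,-.2,.1,.4,.7):
    r=minimize(lambda x:((ext(x)-tgt)**2).sum(),[444,128,y0],method='Nelder-Mead'); print(r.x[:2],np.degrees(r.x[2])%90,r.fun,ext(r.x)-tgt)
# crown centre: scene crown col/row, top blob
print(tri(t,(266.4,218.6),c,(260+258/17-.5,200+165/17-.5)))
for z in(0,9,36): print(z,proj(t,[442,126,z]),proj(c,[442,126,z]))
E
```

```text
[[439.6 146.4   0. ]
 [440.7 124.7   0. ]
 [463.2 125.8   0. ]
 [435.  141.    9. ]
 [458.4 120.6   9. ]]
21.70757499138998 -87.07498514987924
22.551234055889726 2.81814441491696
[452.5 137. ] 1.8917343422756503 1.0347504944027064 [-0.7  0.7  0.1 -0. ]
[452.5 137. ] 1.8918287318847389 1.0347504943563028 [-0.7  0.7  0.1 -0. ]
[452.5 137. ] 1.8916456608088867 1.0347504942605819 [-0.7  0.7  0.1 -0. ]
[452.5 137. ] 1.8915762291425362 1.0347504943274644 [-0.7  0.7  0.1 -0. ]
[452.5 137. ] 1.8917148763033196 1.0347504945089059 [-0.7  0.7  0.1 -0. ]
[452.5 137. ] 1.8917115072274697 1.0347504942863381 [-0.7  0.7  0.1 -0. ]
(array([444.1, 129.1,  46. ]), np.float64(0.7718116767932494))
0 [269.1 219.7] [275.8 226.2]
9 [268.8 219.6] [275.6 223.1]
36 [267.9 219.3] [275.1 213.6]
```

```bash
cat > go.py <<'E'
import sys,numpy as np
from scipy.spatial.transform import Rotation as Ro
from plant import ctrl
s=ctrl.get_state(); R=Ro.from_rotvec(s['ee_rot']).as_matrix(); p=s['ee_pos']
np.set_printoptions(precision=2,suppress=True)
print('t',round(s['t'],2),'p',p,'F',s['force'],'w',round(s['gripper_width'],1),'gf',round(s['grip_force'],1),'q',s['qpos']); print(R)
if len(sys.argv)>4:
    tgt=np.array([float(a) for a in sys.argv[1:4]]); yd=np.radians(float(sys.argv[4]))
    y=np.array([np.cos(yd),np.sin(yd),0]); y*=1 if y@R[:,1]>0 else -1
    z=np.array([0,0,-1.]); Rt=np.stack([np.cross(y,z),y,z],1)
    d=Ro.from_matrix(R.T@Rt).as_rotvec(degrees=True)/8
    print('start-frame units',R.T@(tgt-p)/25,'target-frame units',Rt.T@(tgt-p)/25,'dr',d)
E
python3 go.py 443.5 128.5 130 91.9
```

```text
t 2.0 p [171.88 522.45 245.34] F [0.56 0.31 0.11] w 85.6 gf 0.0 q [ 1.15  0.09  1.37 -0.    1.68 -0.1 ]
[[-0.95  0.31  0.  ]
 [ 0.31  0.95  0.  ]
 [-0.    0.   -1.  ]]
start-frame units [-15.24 -11.57   4.61] target-frame units [-10.34 -16.11   4.61] dr [ 0.    0.   -2.51]
```

```bash
python3 -m pendant '[{"offset":[0,0,0],"dr":[0,0,-0.84],"gripper":0.65},{"offset":[0,0,0],"dr":[0,0,-0.84],"gripper":0.65},{"offset":[0,0,0],"dr":[0,0,-0.84],"gripper":0.65},{"offset":[-0.6,-0.94,0],"dr":[0,0,0],"gripper":0.65},{"offset":[-0.6,-0.94,0],"dr":[0,0,0],"gripper":0.65},{"offset":[-0.6,-0.94,0],"dr":[0,0,0],"gripper":0.65},{"offset":[-0.6,-0.94,0],"dr":[0,0,0],"gripper":0.65},{"offset":[-0.6,-0.94,0],"dr":[0,0,0],"gripper":0.65},{"offset":[-0.6,-0.94,0],"dr":[0,0,0],"gripper":0.65},{"offset":[-0.6,-0.94,0],"dr":[0,0,0],"gripper":0.65},{"offset":[-0.6,-0.94,0],"dr":[0,0,0],"gripper":0.65},{"offset":[-0.6,-0.94,0],"dr":[0,0,0],"gripper":0.65}]' 40; python3 go.py 443.5 128.5 110 91.9
```

```text
t: 3.2
ee_pos: [314.5, 314.7, 245.5]
ee_rot: [-0.054, 3.141, 0.001]
force: [0.8, -0.4, 0.4]
gripper_width: 55.4
grip_force: 0.0
t 3.2 p [314.5  314.7  245.49] F [ 0.84 -0.35  0.39] w 55.4 gf 0.0 q [ 0.66 -0.15  1.6  -0.    1.69 -0.95]
[[-1.   -0.03  0.  ]
 [-0.03  1.    0.  ]
 [-0.    0.   -1.  ]]
start-frame units [-4.9  -7.62  5.42] target-frame units [-4.91 -7.61  5.42] dr [0.   0.   0.01]
```

```bash
python3 -m pendant '[{"offset":[-0.6,-0.94,0.6],"dr":[0,0,0],"gripper":0.65},{"offset":[-0.6,-0.94,0.6],"dr":[0,0,0],"gripper":0.65},{"offset":[-0.6,-0.94,0.6],"dr":[0,0,0],"gripper":0.65},{"offset":[-0.6,-0.94,0.6],"dr":[0,0,0],"gripper":0.65},{"offset":[-0.6,-0.94,0.6],"dr":[0,0,0],"gripper":0.65},{"offset":[-0.6,-0.94,0.6],"dr":[0,0,0],"gripper":0.65},{"offset":[-0.6,-0.94,0.6],"dr":[0,0,0],"gripper":0.65},{"offset":[-0.7,-1,0.6],"dr":[0,0,0],"gripper":0.65},{"offset":[0,0,0.5],"dr":[0,0,0],"gripper":0.65},{"offset":[0,0,0],"dr":[0,0,0],"gripper":0.65},{"offset":[0,0,0],"dr":[0,0,0],"gripper":0.65}]' 40; python3 go.py 443.5 128.5 38 91.9; python3 - <<'E'
from ov import *
S={n:cams.snapshot(n) for n in('top','scene')}
W=np.zeros((480,800,3),np.uint8)
a,_=crop(S['top'],240,190,57,68,7); W[:476,:399]=a
a,_=crop(S['scene'],245,170,66,80,6); W[:480,402:798]=a
cv2.imwrite('pics/m4.png',W)
E
```

```text
t: 4.3
ee_pos: [442.4, 131.1, 112.9]
ee_rot: [0.054, -3.141, -0.001]
force: [-0.1, -0.1, -0.0]
gripper_width: 55.4
grip_force: 0.0
t 4.3 p [442.43 131.08 112.88] F [-0.11 -0.08 -0.01] w 55.4 gf 0.0 q [ 0.16 -0.04  1.77  0.    1.41 -1.44]
[[-1.   -0.03 -0.  ]
 [-0.03  1.    0.  ]
 [ 0.    0.   -1.  ]]
start-frame units [-0.04 -0.11  3.  ] target-frame units [-0.04 -0.1   3.  ] dr [ 0.   -0.    0.01]
```

View pics/m4.png

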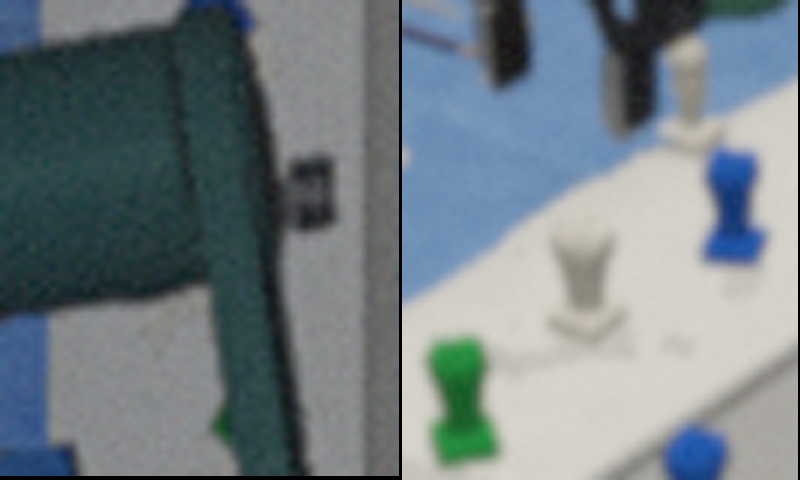

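```bash
python3 -m pendant '[{"offset":[-0.04,-0.1,0.48],"dr":[0,0,0],"gripper":0.65},{"offset":[0,0,0.6],"dr":[0,0,0],"gripper":0.65},{"offset":[0,0,0.6],"dr":[0,0,0],"gripper":0.65},{"offset":[0,0,0.6],"dr":[0,0,0],"gripper":0.65},{"offset":[0,0,0.6],"dr":[0,0,0],"gripper":0.65},{"offset":[0,0,0],"dr":[0,0,0],"gripper":0.65},{"offset":[0,0,0],"dr":[0,0,0],"gripper":0.65}]' 30;  python3 -m pendant '[{"offset":[0,0,0],"dr":[0,0,0],"gripper":0},{"offset":[0,0,0],"dr":[0,0,0],"gripper":0},{"offset":[0,0,0],"dr":[0,0,0],"gripper":0},{"offset":[0,0,0],"dr":[0,0,0],"gripper":0},{"offset":[0,0,0],"dr":[0,0,0],"gripper":0},{"offset":[0,0,0],"dr":[0,0,0],"gripper":0},{"offset":[0,0,0],"dr":[0,0,0],"gripper":0},{"offset":[0,0,0],"dr":[0,0,0],"gripper":0}]' 30; python3 go.py
```

```text
t: 5.1
ee_pos: [443.7, 128.2, 40.7]
ee_rot: [0.054, -3.141, 0.0]
force: [0.6, 0.1, -0.4]
gripper_width: 55.4
grip_force: 0.0
t: 5.9
ee_pos: [444.8, 128.3, 41.8]
ee_rot: [-0.053, 3.139, 0.001]
force: [-1.0, 1.5, 5.1]
gripper_width: 21.8
grip_force: 29.6
t 5.9 p [444.78 128.35  41.78] F [-0.99  1.46  5.15] w 21.8 gf 29.6 q [ 0.16  0.03  1.85  0.    1.26 -1.45]
[[-1.   -0.03  0.  ]
 [-0.03  1.    0.  ]
 [-0.    0.   -1.  ]]
```

```bash
python3 -m pendant '[{"offset":[0,0,-0.3],"dr":[0,0,0],"gripper":0},{"offset":[0,0,-0.8],"dr":[0,0,0],"gripper":0},{"offset":[0,0,-1],"dr":[0,0,0],"gripper":0},{"offset":[0,0,-1],"dr":[0,0,0],"gripper":0},{"offset":[0,0,-1],"dr":[0,0,0],"gripper":0},{"offset":[0,0,-0.8],"dr":[0,0,0],"gripper":0},{"offset":[0,0,-0.3],"dr":[0,0,0],"gripper":0},{"offset":[0,0,0],"dr":[0,0,0],"gripper":0}]' 40; python3 go.py 520.7 -220.3 160 62.6;  python3 - <<'E'
from ov import *
s=cams.snapshot('scene'); u,v=proj(s,ctrl.get_state()['ee_pos']).astype(int); print(u,v)
a,_=crop(s,u-30,v-25,60,60,9); cv2.imwrite('pics/m5.png',a)
E
```

```text
t: 6.7
ee_pos: [444.3, 127.9, 171.6]
ee_rot: [-0.053, 3.139, -0.0]
force: [0.1, 0.1, -0.1]
gripper_width: 21.8
grip_force: 39.2
t 6.7 p [444.33 127.9  171.58] F [ 0.07  0.11 -0.14] w 21.8 gf 39.2 q [ 0.16 -0.08  1.69 -0.    1.54 -1.45]
[[-1.   -0.03  0.  ]
 [-0.03  1.   -0.  ]
 [-0.   -0.   -1.  ]]
start-frame units [ -2.58 -14.02   0.47] target-frame units [ -9.12 -10.96   0.46] dr [0.   0.01 3.67]
271 161
```

View pics/m5.png

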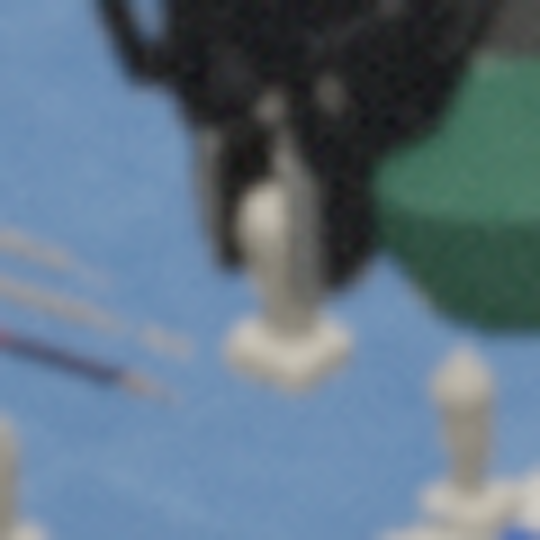

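```bash
cat > foot.py <<'E'
from fit import *
def measure(z,x0,k=4,zfix=True):
    L=[cams.snapshot('scene') for _ in range(k)]; s=L[-1]; im=np.mean([l['img'] for l in L],0)
    w=im[:,:,0]-im[:,:,2]
    u0,v0=proj(s,[x0[0],x0[1],z]).astype(int)
    cols=np.arange(u0-10,u0+11); lows=[]
    for u in cols:
        col=w[:,u].astype(float); seg=col[v0-8:v0+12]; bg=np.median(col[v0+8:v0+14])
        hi=seg.max(); th=(bg+(-8 if hi<20 else hi))/2; th=(bg+hi)/2
        r=np.nan
        if hi-bg>25:
            i=max(j for j in range(len(seg)) if seg[j]>th)
            if i+1<len(seg): r=v0-8+i+(seg[i]-th)/(seg[i]-seg[i+1])
        lows.append(r)
    return s,im,cols,np.array(lows)
def low(s,x,z,cols):
    a=x[2]; R=np.array([[np.cos(a),-np.sin(a)],[np.sin(a),np.cos(a)]])
    q=np.array([proj(s,[*(np.array(x[:2])+R@np.array([i,j])*12),zz]) for i in(-1,1) for j in(-1,1) for zz in(z,z+9)],np.float32)
    h=cv2.convexHull(q)[:,0]; out=[]
    for u in cols:
        v=[np.interp(u,sorted([p[0],r[0]]),[p[1],r[1]] if p[0]<r[0] else [r[1],p[1]]) for p,r in zip(h,np.roll(h,1,0)) if min(p[0],r[0])<=u<=max(p[0],r[0])]
        out.append(max(v) if v else np.nan)
    return np.array(out)
E
python3 - <<'E'
from foot import *
np.set_printoptions(precision=2,suppress=True)
p=ctrl.get_state()['ee_pos']
for z in (135,138,141):
    s,im,cols,lo=measure(z,p,3)
    if z==135: print(cols,lo)
    def cost(x):
        d=low(s,x,z,cols)-lo; both=~np.isnan(d); miss=(np.isnan(low(s,x,z,cols))!=np.isnan(lo)).sum()
        return np.minimum(d[both]**2,4).sum()+miss*1.0
    b=min((minimize(cost,[p[0]+a,p[1]+c,y],method='Nelder-Mead') for a in(-4,0,4) for c in (-4,0,4) for y in(-.5,0,.5)),key=lambda r:r.fun)
    print(z,b.x[:2]-p[:2],np.degrees(b.x[2]),b.fun)
E
```

```text
[262 263 264 265 266 267 268 269 270 271 272 273 274 275 276 277 278 279
 280 281 282] [   nan    nan    nan 177.7  177.72 178.06 178.47 178.91 179.31 179.75
 180.07 180.27 180.12 179.69 179.   178.21 177.55 177.2  176.21    nan
    nan]
135 [-3.1  -2.53] 5.074377257521124 0.3220979578591846
138 [-8.02 -6.91] 0.014401221654030275 3.936292682684588
141 [ -9.58 -10.08] 0.009263693816280354 7.182230764891063
```

```bash
python3 - <<'E'
from foot import *
np.set_printoptions(precision=2,suppress=True)
p=ctrl.get_state()['ee_pos']
s,im,cols,lo=measure(133,p,4)
for z in (127,129,131,133,135,137):
    def cost(x):
        l=low(s,x,z,cols); d=l-lo; both=~np.isnan(d); miss=(np.isnan(l)!=np.isnan(lo)).sum()
        return np.minimum(d[both]**2,4).sum()+miss*.3
    b=min((minimize(cost,[p[0]+a,p[1]+c,y],method='Nelder-Mead') for a in(-6,-2,2,6) for c in (-4,0,4) for y in(-.3,0,.3)),key=lambda r:r.fun)
    print(z,b.x[:2]-p[:2],np.degrees(b.x[2]),b.fun)
print(proj(s,p),proj(s,p-[0,0,14]))
cv2.imwrite('pics/m6.png',cv2.resize(np.clip(im,0,255).astype(np.uint8)[135:190,250:295,::-1],None,fx=10,fy=10,interpolation=2))
E
```

```text
127 [8.99 9.08] 4.125201981196696 0.7160507851169823
129 [6.47 6.44] 4.120292665622104 0.7160512848169913
131 [3.94 3.8 ] 4.122229467545013 0.7160508026395945
133 [1.41 1.16] 4.114663297414788 0.7160532827385504
135 [-1.12 -1.47] 4.1238557293902485 0.7160554076130683
137 [-4.05 -3.74] 4.4778732481839745 0.6107176679745181
[271.9  161.92] [272.24 167.56]
```

View pics/m6.png

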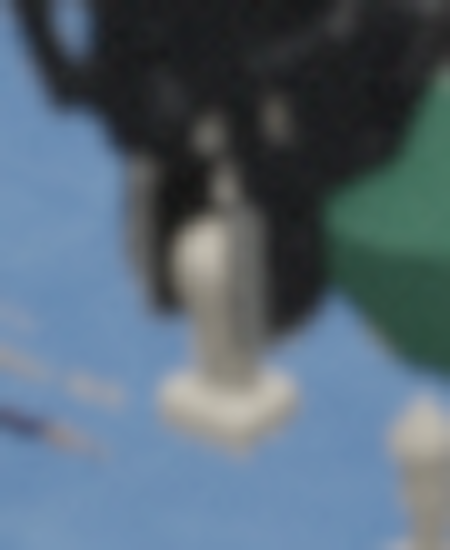

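```bash
python3 -m pendant '[{"offset":[0,0,0],"dr":[0,0,0.965],"gripper":0},{"offset":[0,0,0],"dr":[0,0,0.965],"gripper":0},{"offset":[0,0,0],"dr":[0,0,0.965],"gripper":0},{"offset":[0,0,0],"dr":[0,0,0.965],"gripper":0},{"offset":[0,0,0],"dr":[0,0,0],"gripper":0}]' 40; python3 go.py 520.7 -220.3 160 61.1
```

```text
t: 7.9
ee_pos: [444.0, 128.0, 170.9]
ee_rot: [0.784, 3.042, 0.0]
force: [-0.5, -0.4, -0.4]
gripper_width: 22.1
grip_force: 39.2
t 7.9 p [444.   128.02 170.9 ] F [-0.54 -0.38 -0.36] w 22.1 gf 39.2 q [ 0.16 -0.08  1.69  0.    1.54 -0.91]
[[-0.88  0.48  0.  ]
 [ 0.48  0.88  0.  ]
 [-0.    0.   -1.  ]]
start-frame units [ -9.42 -10.71   0.43] target-frame units [ -9.42 -10.71   0.44] dr [ 0.  0. -0.]
```

```bash
python3 -m pendant '[{"offset":[-0.5,-0.57,0],"dr":[0,0,0],"gripper":0},{"offset":[-0.88,-1,0],"dr":[0,0,0],"gripper":0},{"offset":[-0.88,-1,0],"dr":[0,0,0],"gripper":0},{"offset":[-0.88,-1,0],"dr":[0,0,0],"gripper":0},{"offset":[-0.88,-1,0],"dr":[0,0,0],"gripper":0},{"offset":[-0.88,-1,0],"dr":[0,0,0],"gripper":0},{"offset":[-0.88,-1,0],"dr":[0,0,0],"gripper":0},{"offset":[-0.88,-1,0],"dr":[0,0,0],"gripper":0},{"offset":[-0.88,-1,0],"dr":[0,0,0],"gripper":0},{"offset":[-0.88,-1,0],"dr":[0,0,0],"gripper":0},{"offset":[-0.88,-1,0],"dr":[0,0,0],"gripper":0},{"offset":[-0.12,-0.14,0.4],"dr":[0,0,0],"gripper":0}]' 40; python3 -m pendant '[{"offset":[0,0,0.8],"dr":[0,0,0],"gripper":0},{"offset":[0,0,0.8],"dr":[0,0,0],"gripper":0},{"offset":[0,0,0.8],"dr":[0,0,0],"gripper":0},{"offset":[0,0,0],"dr":[0,0,0],"gripper":0},{"offset":[0,0,0],"dr":[0,0,0],"gripper":0}]';python3 go.py 520.7 -220.3 75 61.1
```

```text
t: 9.1
ee_pos: [521.7, -224.2, 162.0]
ee_rot: [0.785, 3.038, -0.004]
force: [-0.5, 0.2, -0.1]
gripper_width: 21.8
grip_force: 39.2
t: 9.6
ee_pos: [520.3, -219.6, 100.5]
ee_rot: [-0.782, -3.041, -0.001]
force: [-0.1, 0.3, -0.3]
gripper_width: 22.0
grip_force: 39.2
t 9.6 p [ 520.31 -219.56  100.48] F [-0.13  0.26 -0.27] w 22.0 gf 39.2 q [-0.5   0.19  1.54  0.    1.41 -1.57]
[[-0.88  0.48 -0.  ]
 [ 0.48  0.88  0.  ]
 [ 0.    0.   -1.  ]]
start-frame units [-0.03 -0.02  1.02] target-frame units [-0.03 -0.02  1.02] dr [ 0.   -0.01  0.01]
```

```bash
python3 -m pendant '[{"offset":[-0.02,-0.02,0.5],"dr":[0,0,0],"gripper":0},{"offset":[0,0,0.5],"dr":[0,0,0],"gripper":0},{"offset":[0,0,0],"dr":[0,0,0],"gripper":0}]'; for i in 1 2 3 4 ; do :; done; python3 -m pendant '[{"offset":[0,0,0.06],"dr":[0,0,0],"gripper":0},{"offset":[0,0,0.06],"dr":[0,0,0],"gripper":0},{"offset":[0,0,0.0],"dr":[0,0,0],"gripper":0}]'; python3 -m pendant '[{"offset":[0,0,0.06],"dr":[0,0,0],"gripper":0},{"offset":[0,0,0.06],"dr":[0,0,0],"gripper":0},{"offset":[0,0,0.0],"dr":[0,0,0],"gripper":0}]'
```

```text
t: 9.9
ee_pos: [519.5, -220.1, 73.5]
ee_rot: [-0.783, -3.038, -0.002]
force: [0.3, 0.6, -0.9]
gripper_width: 21.7
grip_force: 39.2
t: 10.2
ee_pos: [520.9, -221.0, 73.0]
ee_rot: [0.785, 3.042, 0.0]
force: [0.8, -0.4, 1.3]
gripper_width: 22.2
grip_force: 39.2
t: 10.5
ee_pos: [520.7, -220.9, 69.6]
ee_rot: [-0.785, -3.042, -0.0]
force: [0.6, 0.1, -0.6]
gripper_width: 21.9
grip_force: 39.2
```

```bash
python3 -m pendant '[{"offset":[0,0,0.06],"dr":[0,0,0],"gripper":0},{"offset":[0,0,0.06],"dr":[0,0,0],"gripper":0},{"offset":[0,0,0.0],"dr":[0,0,0],"gripper":0},{"offset":[0,0,0.0],"dr":[0,0,0],"gripper":0}]'; python3 -m pendant '[{"offset":[0,0,0.06],"dr":[0,0,0],"gripper":0},{"offset":[0,0,0.0],"dr":[0,0,0],"gripper":0},{"offset":[0,0,0.0],"dr":[0,0,0],"gripper":0}]'
```

```text
t: 10.9
ee_pos: [520.7, -220.9, 66.7]
ee_rot: [-0.785, -3.042, -0.0]
force: [0.0, 0.2, -0.5]
gripper_width: 21.7
grip_force: 39.2
t: 11.2
ee_pos: [521.1, -221.1, 65.9]
ee_rot: [0.784, 3.041, -0.0]
force: [-0.0, 0.3, 3.3]
gripper_width: 21.4
grip_force: 39.4
```

```bash
python3 -m pendant '[{"offset":[0.06,0,-0.02],"dr":[0,0,0],"gripper":0},{"offset":[0.06,0,0],"dr":[0,0,0],"gripper":0},{"offset":[0,0,0],"dr":[0,0,0],"gripper":0}]'; python3 -m pendant '[{"offset":[-0.12,0,0.0],"dr":[0,0,0],"gripper":0},{"offset":[-0.06,0,0],"dr":[0,0,0],"gripper":0},{"offset":[-0.06,0,0],"dr":[0,0,0],"gripper":0},{"offset":[0,0,0],"dr":[0,0,0],"gripper":0}]'
```

```text
t: 11.5
ee_pos: [518.7, -219.8, 66.1]
ee_rot: [0.784, 3.04, -0.001]
force: [2.6, -0.4, 1.1]
gripper_width: 21.5
grip_force: 39.3
t: 11.9
ee_pos: [522.9, -222.0, 65.9]
ee_rot: [-0.784, -3.04, -0.001]
force: [-1.7, 0.9, 5.1]
gripper_width: 21.7
grip_force: 39.9
```

```bash
python3 -m pendant '[{"offset":[0,0,-0.04],"dr":[0,0,0],"gripper":0},{"offset":[-0.06,0,0],"dr":[0,0,0],"gripper":0},{"offset":[-0.04,0,0],"dr":[0,0,0],"gripper":0},{"offset":[0,0,0],"dr":[0,0,0],"gripper":0}]'; python3 -m pendant '[{"offset":[0.1,0.08,0.0],"dr":[0,0,0],"gripper":0},{"offset":[0.1,0.08,0],"dr":[0,0,0],"gripper":0},{"offset":[0,0,0],"dr":[0,0,0],"gripper":0}]';  python3 -m pendant '[{"offset":[0,-0.12,0.0],"dr":[0,0,0],"gripper":0},{"offset":[0,-0.12,0],"dr":[0,0,0],"gripper":0},{"offset":[0,0,0],"dr":[0,0,0],"gripper":0}]'
```

```text
t: 12.3
ee_pos: [524.4, -222.7, 66.4]
ee_rot: [-0.784, -3.038, -0.002]
force: [-5.0, 2.5, 4.8]
gripper_width: 21.6
grip_force: 39.1
t: 12.6
ee_pos: [523.0, -219.5, 66.3]
ee_rot: [0.785, 3.041, -0.006]
force: [-1.8, -4.7, -2.4]
gripper_width: 21.5
grip_force: 39.3
t: 12.9
ee_pos: [520.9, -222.2, 66.7]
ee_rot: [0.785, 3.041, 0.004]
force: [2.6, 1.3, -0.9]
gripper_width: 21.3
grip_force: 41.0
```

```bash
python3 -m pendant '[{"offset":[0,0.05,0.0],"dr":[0,0,0],"gripper":0},{"offset":[0,0,0.03],"dr":[0,0,0],"gripper":0},{"offset":[0,0,0],"dr":[0,0,0],"gripper":0}]'; python3 go.py 521.2 -221 66 61.1
```

```text
t: 13.2
ee_pos: [521.0, -221.8, 66.1]
ee_rot: [0.784, 3.042, -0.0]
force: [1.0, 1.0, -0.3]
gripper_width: 21.5
grip_force: 40.7
t 13.2 p [ 520.96 -221.78   66.14] F [ 0.96  0.99 -0.31] w 21.5 gf 40.7 q [-0.5   0.23  1.58 -0.    1.34 -1.57]
[[-0.88  0.48  0.  ]
 [ 0.48  0.88 -0.  ]
 [-0.   -0.   -1.  ]]
start-frame units [0.01 0.03 0.01] target-frame units [0.01 0.03 0.01] dr [-0.  0. -0.]
```

```bash
python3 -m pendant '[{"offset":[0,0.03,0.02],"dr":[0,0,0],"gripper":0},{"offset":[0,0,0],"dr":[0,0,0],"gripper":0.35},{"offset":[0,0,0],"dr":[0,0,0],"gripper":0.6},{"offset":[0,0,0],"dr":[0,0,0],"gripper":0.6},{"offset":[0,0,0],"dr":[0,0,0],"gripper":0.6},{"offset":[0,0,0],"dr":[0,0,0],"gripper":0.6}]'; python3 -m pendant '[{"offset":[0,0,-0.5],"dr":[0,0,0],"gripper":0.6},{"offset":[0,0,-1],"dr":[0,0,0],"gripper":0.6},{"offset":[0,0,-1],"dr":[0,0,0],"gripper":0.6},{"offset":[0,0,-1],"dr":[0,0,0],"gripper":0.6},{"offset":[0,0,-1],"dr":[0,0,0],"gripper":0.6},{"offset":[0,0,-1],"dr":[0,0,0],"gripper":0.6},{"offset":[0.2,0,-1],"dr":[0,0,0],"gripper":0},{"offset":[0.9,0,-1],"dr":[0,0,0],"gripper":0},{"offset":[1,0,-0.5],"dr":[0,0,0],"gripper":0},{"offset":[1,0,0],"dr":[0,0,0],"gripper":0},{"offset":[1,0,0],"dr":[0,0,0],"gripper":0},{"offset":[1,0,0],"dr":[0,0,0],"gripper":0}]'; python3 go.py;python3 - <<'E'
from ov import *
t=cams.snapshot('top');c=cams.snapshot('scene')
np.set_printoptions(precision=1,suppress=True)
for n,s in(('top',t),('scene',c)):
    for q in('lid_tab','lid_hinge'):
        for r in nets.spot_point(q,s)[:2]:print(n,q,r['score'],np.array(r['position'])*[640,400])
    for r in nets.find_in('tooth_molar',s)[:5]: print(n,'rect',r['score'],np.array(r['rect'])*[640,400,640,400])
W=np.zeros((600,800,3),np.uint8)
a,_=crop(t,340,120,120,120,3.3); W[:396,:396]=a
a,_=crop(c,380,100,150,190,2.6); W[:494,400:790]=a
a,o=crop(t,374,177,30,30,6.5); W[400:595,:195]=a
cv2.imwrite('pics/m7.png',W)
E
```

```text
t: 13.8
ee_pos: [521.2, -221.2, 65.5]
ee_rot: [-0.785, -3.042, -0.0]
force: [-0.5, -0.1, 0.4]
gripper_width: 51.3
grip_force: 0.0
t: 15.0
ee_pos: [408.7, -159.0, 266.9]
ee_rot: [0.784, 3.04, -0.001]
force: [-0.6, -0.2, 0.4]
gripper_width: -0.0
grip_force: 0.0
t 15.0 p [ 408.72 -159.02  266.9 ] F [-0.58 -0.2   0.35] w -0.0 gf 0.0 q [-0.5  -0.17  1.57  0.    1.73 -1.57]
[[-0.88  0.48  0.  ]
 [ 0.48  0.88 -0.  ]
 [-0.    0.   -1.  ]]
top lid_tab 0.61 [427.7 139.5]
top lid_tab 0.22 [217.3 212. ]
top lid_hinge 0.77 [402.9 158. ]
top lid_hinge 0.74 [389.9 189.5]
top rect 0.57 [382.6 185.3  16.4   9.5]
top rect 0.38 [272.8 242.    8.5  11.2]
scene lid_tab 0.89 [489.2 133.6]
scene lid_tab 0.54 [460.  221.5]
scene lid_hinge 0.96 [460.4 225.4]
scene lid_hinge 0.26 [290.4 196.5]
scene rect 0.8 [414.5 236.   12.5  26.8]
scene rect 0.77 [251.3 227.3   9.1  21.1]
scene rect 0.65 [324.5 216.3  14.6  24.2]
scene rect 0.61 [283.8 238.8  18.1  26.9]
scene rect 0.6 [297.2 192.5   5.8  20.5]
```

View pics/m7.png

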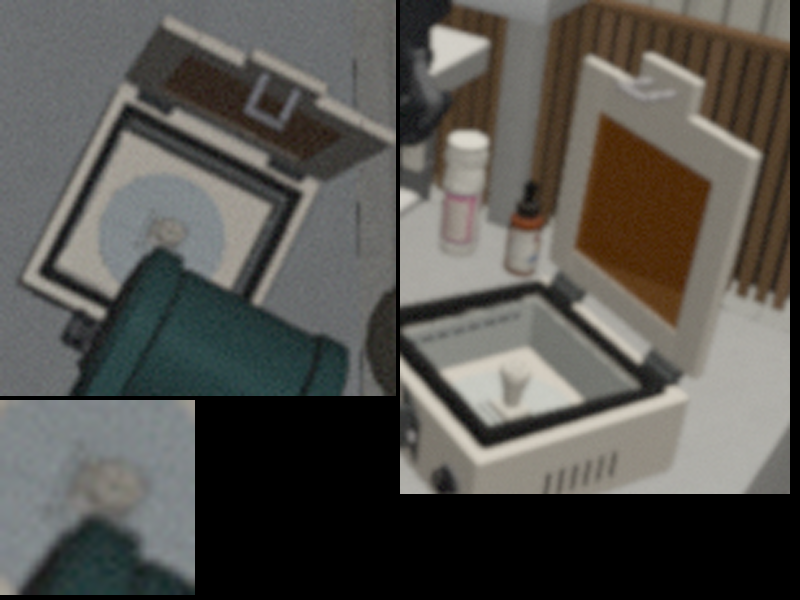

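```bash
python3 - <<'E'
from ov import *
np.set_printoptions(precision=1,suppress=True)
t=cams.snapshot('top');c=cams.snapshot('scene')
for z in(26,31,62,74): print(z,'top',proj(t,[521.2,-221,z]),'scene',proj(c,[521.2,-221,z]))
yaw=np.radians(-27.4); ex=np.array([np.cos(yaw),np.sin(yaw),0]); ey=np.array([-ex[1],ex[0],0]); C=np.array([521.4,-220.9,0])
for sx in(-1,1):
  for sy in(-1,1): print('ring',sx,sy,proj(c,C+ex*18*sx+ey*18*sy+[0,0,31]))
from scipy.optimize import minimize
# lid: hinge at ex*d, z 89 ; fit angle from tab, d from hinge
H=C+[0,0,89]
for d in (93,97,101): print('hinge',d,proj(t,H+ex*d),proj(c,H+ex*d))
for a in np.arange(1.5,1.86,.07):
    T=H+ex*97+ex*(-203*np.cos(a)+7*np.sin(a)*1)+np.array([0,0,203*np.sin(a)+7*np.cos(a)]); print(round(a,2),T,proj(t,T),proj(c,T))
E
```

```text
26 top [388.8 191.4] scene [421.5 259.3]
31 top [389.1 191.2] scene [421.8 257.5]
62 top [390.8 190.3] scene [423.6 245.5]
74 top [391.5 189.9] scene [424.3 240.8]
ring -1 -1 [419.3 264.6]
ring -1 1 [409.8 254.6]
ring 1 -1 [433.9 260.2]
ring 1 1 [424.2 250.4]
hinge 93 [407.2 159.6] [462.2 224.4]
hinge 97 [407.9 158.3] [463.7 224. ]
hinge 101 [408.5 157.1] [465.2 223.6]
1.5 [ 601.  -262.1  292. ] [423.1 148. ] [477.6 135. ]
1.57 [ 613.6 -268.7  292. ] [425.8 142.7] [483.5 133.9]
1.64 [ 626.2 -275.2  291. ] [428.3 137.5] [489.2 133.3]
1.71 [ 638.7 -281.7  289.1] [430.7 132.5] [494.7 133.2]
1.78 [ 651.  -288.1  286.1] [432.9 127.6] [499.9 133.6]
1.85 [ 663.2 -294.4  282.2] [435.  122.9] [504.9 134.4]
```

```bash
cat > lid.py <<'E'
import sys,numpy as np
yaw=np.radians(-27.4); ex=np.array([np.cos(yaw),np.sin(yaw),0]); ez=np.array([0,0,1.]); C=np.array([521.4,-220.9,0]); D=95.
def tcp(a,r=200,gap=0): 
    n=ex*np.sin(a)+ez*np.cos(a)
    return C+89*ez+ex*(D-r*np.cos(a))+ez*r*np.sin(a)+n*(7+gap)+11*ex+14*ez
def ang(p,r=None):  # lid angle if corner touches surface
    q=p-11*ex-14*ez-C-89*ez-ex*D; u,w=q@ex,q[2]   # u=-r cos+7 sin, w=r sin+7cos
    rho=np.hypot(u,w); a=np.arctan2(w,-u)-np.arcsin(7/rho); return a,np.sqrt(rho**2-49)
E
python3 - <<'E'
from lid import *
np.set_printoptions(precision=1,suppress=True)
for a in np.arange(1.65,-.01,-.15): print(round(a,2),tcp(a))
E
python3 -m pendant '[{"offset":[0,0,-1],"dr":[0,0,0],"gripper":0},{"offset":[0,0,-1],"dr":[0,0,0],"gripper":0},{"offset":[0,0,-1],"dr":[0,0,0],"gripper":0},{"offset":[0,0,-0.5],"dr":[0,0,0],"gripper":0}]'; python3 go.py 648 -286.5 354 61.1
```

```text
1.65 [ 635.8 -280.2  301.8]
1.5 [ 609.1 -266.4  303. ]
1.35 [ 582.7 -252.7  299.7]
1.2 [ 557.  -239.3  291.9]
1.05 [ 532.5 -226.7  280. ]
0.9 [ 510. -215.  264.]
0.75 [ 489.8 -204.5  244.4]
0.6 [ 472.5 -195.5  221.7]
0.45 [ 458.3 -188.2  196.3]
0.3 [ 447.7 -182.7  168.8]
0.15 [ 440.9 -179.2  139.8]
0.0 [ 437.9 -177.6  110. ]
t: 15.9
ee_pos: [410.3, -159.9, 355.3]
ee_rot: [0.784, 3.039, -0.001]
force: [0.7, 0.1, 0.5]
gripper_width: 0.2
grip_force: 0.0
t 15.9 p [ 410.33 -159.93  355.28] F [0.72 0.07 0.45] w 0.2 gf 0.0 q [-0.5  -0.15  1.39  0.    1.9  -1.57]
[[-0.88  0.48  0.  ]
 [ 0.48  0.88 -0.  ]
 [-0.    0.   -1.  ]]
start-frame units [-10.77   0.17   0.08] target-frame units [-10.77   0.16   0.05] dr [ 0.    0.02 -0.  ]
```

```bash
python3 -m pendant '[{"offset":[-0.6,0,0],"dr":[0,0,0],"gripper":0},{"offset":[-1,0,0],"dr":[0,0,0],"gripper":0},{"offset":[-1,0,0],"dr":[0,0,0],"gripper":0},{"offset":[-1,0,0],"dr":[0,0,0],"gripper":0},{"offset":[-1,0.1,0],"dr":[0,0,0],"gripper":0},{"offset":[-1,0.1,0],"dr":[0,0,0],"gripper":0},{"offset":[-1,0,0],"dr":[0,0,0],"gripper":0},{"offset":[-1,0,0],"dr":[0,0,0],"gripper":0},{"offset":[-1,0,0],"dr":[0,0,0],"gripper":0},{"offset":[-1,0,0],"dr":[0,0,0],"gripper":0},{"offset":[-1,0,0],"dr":[0,0,0],"gripper":0},{"offset":[-0.7,0,0],"dr":[0,0,0],"gripper":0}]'; python3 -m pendant '[{"offset":[0,0,0],"dr":[0,0,0],"gripper":0}]'; python3 go.py 655 -290 302 61.1
```

```text
t: 17.1
ee_pos: [660.6, -292.6, 350.6]
ee_rot: [-0.784, -3.039, -0.001]
force: [0.2, -0.3, 0.3]
gripper_width: 0.1
grip_force: 0.0
t: 17.2
ee_pos: [660.8, -292.9, 348.7]
ee_rot: [-0.784, -3.037, -0.002]
force: [-0.4, -0.3, 0.0]
gripper_width: 0.2
grip_force: 0.0
t 17.2 p [ 660.8  -292.94  348.73] F [-0.36 -0.26  0.03] w 0.2 gf 0.0 q [-0.5   0.53  0.61  0.    2.01 -1.56]
[[-0.88  0.48 -0.  ]
 [ 0.48  0.88  0.  ]
 [ 0.    0.   -1.  ]]
start-frame units [ 0.25 -0.01  1.87] target-frame units [ 0.26 -0.01  1.87] dr [ 0.   -0.03 -0.01]
```

```bash
python3 -m pendant '[{"offset":[0,0,0.6],"dr":[0,0,0],"gripper":0},{"offset":[0,0,0.7],"dr":[0,0,0],"gripper":0},{"offset":[0,0,0.6],"dr":[0,0,0],"gripper":0},{"offset":[0.2,0,0],"dr":[0,0,0],"gripper":0},{"offset":[0.2,0,0],"dr":[0,0,0],"gripper":0},{"offset":[0.2,0,0],"dr":[0,0,0],"gripper":0}]'; python3 -m pendant '[{"offset":[0.2,0,0],"dr":[0,0,0],"gripper":0},{"offset":[0.2,0,0],"dr":[0,0,0],"gripper":0},{"offset":[0.2,0,0],"dr":[0,0,0],"gripper":0}]'; python3 -m pendant '[{"offset":[0.2,0,0],"dr":[0,0,0],"gripper":0},{"offset":[0.2,0,0],"dr":[0,0,0],"gripper":0},{"offset":[0.2,0,0],"dr":[0,0,0],"gripper":0}]'; python3 - <<'E'
from lid import *
from plant import ctrl
print(ang(ctrl.get_state()['ee_pos']))
E
```

```text
t: 17.8
ee_pos: [645.7, -284.2, 307.2]
ee_rot: [0.784, 3.04, -0.001]
force: [1.1, 0.4, -0.3]
gripper_width: -0.2
grip_force: 0.0
t: 18.1
ee_pos: [632.7, -277.0, 306.3]
ee_rot: [0.784, 3.041, -0.0]
force: [-0.2, 0.2, 0.5]
gripper_width: -0.3
grip_force: 0.0
t: 18.4
ee_pos: [619.7, -270.0, 305.8]
ee_rot: [0.785, 3.041, -0.0]
force: [0.8, -0.6, 0.4]
gripper_width: -0.0
grip_force: 0.4
(np.float64(1.5550854206331488), np.float64(202.681952720903))
```

```bash
python3 - <<'E'
from lid import *
np.set_printoptions(precision=2,suppress=True)
A=np.arange(1.55,-.01,-.07)
for a,b in zip(A,A[1:]):
    d=(tcp(b,203)-tcp(a,203))/25; print(round(b,2),'x',round(-(d@ex),2),'z',round(-d[2],2))
E
```

```text
1.48 x 0.57 z 0.01
1.41 x 0.57 z 0.05
1.34 x 0.56 z 0.09
1.27 x 0.55 z 0.13
1.2 x 0.54 z 0.17
1.13 x 0.53 z 0.21
1.06 x 0.51 z 0.24
0.99 x 0.5 z 0.28
0.92 x 0.48 z 0.31
0.85 x 0.45 z 0.34
0.78 x 0.43 z 0.38
0.71 x 0.4 z 0.4
0.64 x 0.37 z 0.43
0.57 x 0.34 z 0.46
0.5 x 0.31 z 0.48
0.43 x 0.27 z 0.5
0.36 x 0.24 z 0.52
0.29 x 0.2 z 0.53
0.22 x 0.16 z 0.54
0.15 x 0.12 z 0.55
0.08 x 0.08 z 0.56
0.01 x 0.05 z 0.57
```

```bash
python3 -m pendant '[{"offset":[0.57,0,0.01],"dr":[0,0,0],"gripper":0},{"offset":[0.57,0,0.05],"dr":[0,0,0],"gripper":0},{"offset":[0.56,0,0.09],"dr":[0,0,0],"gripper":0},{"offset":[0.55,0,0.13],"dr":[0,0,0],"gripper":0},{"offset":[0.54,0,0.17],"dr":[0,0,0],"gripper":0}]'; python3 -m pendant '[{"offset":[0.53,0,0.21],"dr":[0,0,0],"gripper":0},{"offset":[0.51,0,0.24],"dr":[0,0,0],"gripper":0},{"offset":[0.5,0,0.28],"dr":[0,0,0],"gripper":0}]';  python3 - <<'E'
from lid import *
from h import *
print(ang(ctrl.get_state()['ee_pos']))
c=cams.snapshot('scene')
for q in('lid_tab','lid_hinge'):
    for r in nets.spot_point(q,c)[:2]:print(q,r['score'],np.array(r['position'])*[640,400])
for r in nets.find_in('lid',c)[:2]:print(r['score'],np.array(r['rect'])*[640,400,640,400])
for a in (1.6,1.2,.98,.8): print(a,proj(c,tcp(a,203)-11*ex-14*ez))
cv2.imwrite('pics/m8.png',crop(c,340,60,200,200,3)[0])
E
```

```text
t: 18.9
ee_pos: [558.2, -236.1, 294.4]
ee_rot: [0.785, 3.041, -0.001]
force: [-0.1, -1.1, 0.3]
gripper_width: 0.2
grip_force: 0.4
t: 19.2
ee_pos: [524.4, -217.4, 276.1]
ee_rot: [0.785, 3.041, -0.001]
force: [-0.2, -0.8, 0.5]
gripper_width: -0.1
grip_force: 0.3
(np.float64(0.9915151516030276), np.float64(202.30645908831758))
lid_tab 0.91 [433.024 155.4  ]
lid_hinge 0.65 [462.528 224.68 ]
0.86 [405.888 142.68   85.632 103.2  ]
1.6 [485.1235392  133.71616354]
1.2 [450.0807563  145.58771555]
0.98 [430.61555138 158.74157018]
0.8 [415.83001263 172.34964013]Traceback (most recent call last):
  File "<stdin>", line 9, in <module>
NameError: name 'crop' is not defined
```

```bash
python3 -m pendant '[{"offset":[0.48,0,0.31],"dr":[0,0,0],"gripper":0},{"offset":[0.45,0,0.34],"dr":[0,0,0],"gripper":0},{"offset":[0.43,0,0.38],"dr":[0,0,0],"gripper":0},{"offset":[0.4,0,0.4],"dr":[0,0,0],"gripper":0},{"offset":[0.37,0,0.43],"dr":[0,0,0],"gripper":0},{"offset":[0.34,0,0.46],"dr":[0,0,0],"gripper":0},{"offset":[0.31,0,0.48],"dr":[0,0,0],"gripper":0},{"offset":[0.27,0,0.5],"dr":[0,0,0],"gripper":0},{"offset":[0.24,0,0.52],"dr":[0,0,0],"gripper":0}]'; python3 -m pendant '[{"offset":[0.2,0,0.53],"dr":[0,0,0],"gripper":0},{"offset":[0.16,0,0.54],"dr":[0,0,0],"gripper":0},{"offset":[0.12,0,0.4],"dr":[0,0,0],"gripper":0},{"offset":[0,0,0],"dr":[0,0,0],"gripper":0},{"offset":[0,0,0],"dr":[0,0,0],"gripper":0}]';  python3 - <<'E'
from lid import *
from h import *
p=ctrl.get_state()['ee_pos'];print(ang(p),(p-C)@ex)
c=cams.snapshot('scene')
for q in('lid_tab','lid_hinge'):
    for r in nets.spot_point(q,c)[:2]:print(q,r['score'],np.array(r['position'])*[640,400])
for a in (.3,.2,.15,.1): print(a,proj(c,tcp(a,203)-11*ex-14*ez))
E
```

```text
t: 20.3
ee_pos: [453.7, -178.2, 180.8]
ee_rot: [0.784, 3.041, -0.001]
force: [0.6, 0.5, -0.0]
gripper_width: -0.0
grip_force: 0.2
t: 20.8
ee_pos: [442.9, -172.2, 143.9]
ee_rot: [0.785, 3.042, 0.0]
force: [-0.4, -0.9, 0.4]
gripper_width: 0.1
grip_force: 0.0
(np.float64(0.16888493016442724), np.float64(202.1511230860071)) -92.0984967541599
lid_tab 0.6 [380.928 227.8  ]
lid_hinge 0.87 [461.12 224.32]
0.3 [385.90684235 217.56699194]
0.2 [382.50008188 226.87308803]
0.15 [381.15281242 231.4527644 ]
0.1 [380.04457888 235.96397585]
```

```bash
python3 -m pendant '[{"offset":[0.2,0,-0.1],"dr":[0,0,0],"gripper":0},{"offset":[0.24,0,0],"dr":[0,0,0],"gripper":0},{"offset":[0,0,0.25],"dr":[0,0,0],"gripper":0},{"offset":[0,0,0.25],"dr":[0,0,0],"gripper":0},{"offset":[0,0,0.25],"dr":[0,0,0],"gripper":0},{"offset":[0,0,0],"dr":[0,0,0],"gripper":0}]'; python3 -m pendant '[{"offset":[0,0,0.1],"dr":[0,0,0],"gripper":0},{"offset":[0,0,0.1],"dr":[0,0,0],"gripper":0},{"offset":[0,0,0],"dr":[0,0,0],"gripper":0}]'; python3 -m pendant '[{"offset":[0,0,0.1],"dr":[0,0,0],"gripper":0},{"offset":[0,0,0],"dr":[0,0,0],"gripper":0},{"offset":[0,0,0],"dr":[0,0,0],"gripper":0}]'
```

```text
t: 21.55
ee_pos: [432.5, -166.5, 126.3]
ee_rot: [-0.784, -3.04, -0.001]
force: [-1.3, -0.4, -0.1]
gripper_width: 0.2
grip_force: 0.0
t: 21.85
ee_pos: [432.8, -166.6, 122.8]
ee_rot: [-0.784, -3.041, -0.0]
force: [-2.6, 1.7, 3.0]
gripper_width: -0.0
grip_force: 1.6
t: 22.15
ee_pos: [432.7, -166.5, 120.3]
ee_rot: [-0.784, -3.041, -0.0]
force: [-4.5, 1.3, 4.8]
gripper_width: -0.3
grip_force: 2.5
```

```bash
python3 -m pendant '[{"offset":[0,0,0.08],"dr":[0,0,0],"gripper":0},{"offset":[0,0,0],"dr":[0,0,0],"gripper":0},{"offset":[0,0,0],"dr":[0,0,0],"gripper":0}]'; python3 go.py
```

```text
t: 22.45
ee_pos: [432.6, -166.5, 118.4]
ee_rot: [-0.784, -3.041, -0.001]
force: [-3.7, 2.6, 6.3]
gripper_width: 0.1
grip_force: 3.0
t 22.45 p [ 432.64 -166.48  118.43] F [-3.68  2.6   6.32] w 0.1 gf 3.0 q [-0.49 -0.04  1.76  0.    1.43 -1.56]
[[-0.88  0.48 -0.  ]
 [ 0.48  0.88  0.  ]
 [ 0.    0.   -1.  ]]
```

```bash
python3 -m pendant '[{"offset":[0.06,0,0.04],"dr":[0,0,0],"gripper":0},{"offset":[0,0,0],"dr":[0,0,0],"gripper":0},{"offset":[0,0,0],"dr":[0,0,0],"gripper":0}]'; python3 -m pendant '[{"offset":[0,0,0.05],"dr":[0,0,0],"gripper":0},{"offset":[0,0,0],"dr":[0,0,0],"gripper":0},{"offset":[0,0,0],"dr":[0,0,0],"gripper":0}]'
```

```text
t: 22.75
ee_pos: [432.5, -166.4, 118.3]
ee_rot: [0.784, 3.04, -0.001]
force: [-1.6, 1.4, 6.3]
gripper_width: 0.2
grip_force: 3.4
t: 23.05
ee_pos: [432.5, -166.4, 117.1]
ee_rot: [0.784, 3.04, -0.001]
force: [-2.1, 0.6, 7.7]
gripper_width: -0.2
grip_force: 3.7
```

```bash
python3 -m pendant '[{"offset":[0,0,0.05],"dr":[0,0,0],"gripper":0},{"offset":[0,0,0],"dr":[0,0,0],"gripper":0},{"offset":[0,0,0],"dr":[0,0,0],"gripper":0}]'
```

```text
t: 23.35
ee_pos: [432.5, -166.4, 115.4]
ee_rot: [0.784, 3.04, -0.001]
force: [-0.7, 0.6, 5.3]
gripper_width: 0.1
grip_force: 2.6
```

```bash
python3 -m pendant '[{"offset":[0,0,0.03],"dr":[0,0,0],"gripper":0},{"offset":[0,0,0],"dr":[0,0,0],"gripper":0},{"offset":[0,0,0],"dr":[0,0,0],"gripper":0}]'; python3 -m pendant '[{"offset":[0,0,-0.08],"dr":[0,0,0],"gripper":0},{"offset":[0,0,0],"dr":[0,0,0],"gripper":0},{"offset":[0,0,0],"dr":[0,0,0],"gripper":0}]'; python3 -m pendant '[{"offset":[0,0,-0.08],"dr":[0,0,0],"gripper":0},{"offset":[0,0,0],"dr":[0,0,0],"gripper":0},{"offset":[0,0,0],"dr":[0,0,0],"gripper":0}]'
```

```text
t: 23.65
ee_pos: [432.4, -166.4, 114.3]
ee_rot: [0.784, 3.04, -0.001]
force: [-0.6, 0.0, 4.6]
gripper_width: 0.4
grip_force: 2.4
t: 23.95
ee_pos: [431.5, -165.9, 115.1]
ee_rot: [-0.784, -3.041, -0.001]
force: [-0.2, -0.0, 0.6]
gripper_width: 0.0
grip_force: 0.0
t: 24.25
ee_pos: [431.7, -166.0, 117.8]
ee_rot: [0.785, 3.042, 0.0]
force: [-0.5, 0.5, -0.1]
gripper_width: -0.3
grip_force: 0.0
```

```bash
python3 -m pendant '[{"offset":[0,0,-0.6],"dr":[0,0,0],"gripper":0},{"offset":[0,0,-1],"dr":[0,0,0],"gripper":0},{"offset":[0.5,0,-1],"dr":[0,0,0],"gripper":0},{"offset":[1,0,-1],"dr":[0,0,0],"gripper":0},{"offset":[1,0,-1],"dr":[0,0,0],"gripper":0},{"offset":[1,0,0],"dr":[0,0,0],"gripper":0},{"offset":[0,0,0],"dr":[0,0,0],"gripper":0},{"offset":[0,0,0],"dr":[0,0,0],"gripper":0},{"offset":[0,0,0],"dr":[0,0,0],"gripper":0}]'; python3 - <<'E'
from lid import *
from ov import *
np.set_printoptions(precision=1,suppress=True)
c=cams.snapshot('scene');t=cams.snapshot('top')
for r in nets.spot_point('lid_tab',c)[:1]:print(r['score'],np.array(r['position'])*[640,400])
for a in (.06,.02,0): print(a,proj(c,tcp(a,203)-11*ex-14*ez))
for n,s in(('top',t),('scene',c)):
  for q in('tooth_canine','tooth_incisor'):
    for r in nets.spot_point(q,s)[:1]: print(n,q,np.array(r['position'])*[640,400])
cv2.imwrite('pics/m9.png',crop(c,220,150,290,170,2.7)[0])
E
```

```text
t: 25.15
ee_pos: [355.4, -123.9, 232.3]
ee_rot: [-0.785, -3.041, -0.0]
force: [-0.4, -0.7, -0.2]
gripper_width: -0.2
grip_force: 0.0
0.63 [379.3 240.5]
0.06 [379.3 239.5]
0.02 [378.8 243. ]
0 [378.5 244.7]
top tooth_canine [246.7 170.5]
top tooth_incisor [217.5 209.6]
scene tooth_canine [293.  194.1]
scene tooth_incisor [242.5 198.2]
```

View pics/m9.png

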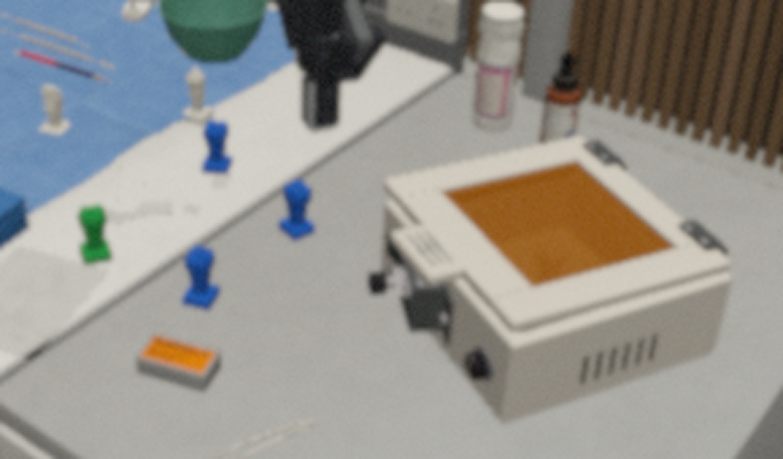

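The picture shows the lid flat and shut (tab at crop pixel 430,255), and the canine and incisor still standing. I'll touch the tab once more to check it stayed down.

```bash
python3 -m pendant '[{"offset":[-1,0,0],"dr":[0,0,0],"gripper":0},{"offset":[-1,0,1],"dr":[0,0,0],"gripper":0},{"offset":[-1,0,1],"dr":[0,0,0],"gripper":0},{"offset":[-0.5,0,1],"dr":[0,0,0],"gripper":0},{"offset":[0,0,0.6],"dr":[0,0,0],"gripper":0},{"offset":[0,0,0.6],"dr":[0,0,0],"gripper":0},{"offset":[0,0,0.2],"dr":[0,0,0],"gripper":0},{"offset":[0,0,0],"dr":[0,0,0],"gripper":0},{"offset":[0,0,0],"dr":[0,0,0],"gripper":0}]'; python3 -m pendant '[{"offset":[0,0,0.06],"dr":[0,0,0],"gripper":0},{"offset":[0,0,0],"dr":[0,0,0],"gripper":0},{"offset":[0,0,0],"dr":[0,0,0],"gripper":0}]'
```

```text
t: 26.4
ee_pos: [432.1, -166.2, 123.6]
ee_rot: [0.784, 3.041, -0.0]
force: [-0.3, -0.7, 0.3]
gripper_width: -0.1
grip_force: 0.0
t: 26.7
ee_pos: [432.0, -166.1, 121.9]
ee_rot: [0.784, 3.041, -0.0]
force: [0.5, -0.2, -0.4]
gripper_width: 0.3
grip_force: 0.0
```

```bash
python3 -m pendant '[{"offset":[0,0,0.1],"dr":[0,0,0],"gripper":0},{"offset":[0,0,0.06],"dr":[0,0,0],"gripper":0},{"offset":[0,0,0],"dr":[0,0,0],"gripper":0},{"offset":[0,0,0],"dr":[0,0,0],"gripper":0}]'
```

```text
t: 27.1
ee_pos: [431.6, -166.0, 117.2]
ee_rot: [-0.785, -3.042, -0.0]
force: [-0.2, -0.4, 0.0]
gripper_width: 0.1
grip_force: 0.0
```

No contact at z 117, where the lid pushed back with 7.7 N before it caught. So the latch is holding it; I'll retreat and hand in.

```bash
python3 -m pendant '[{"offset":[0,0,-0.6],"dr":[0,0,0],"gripper":0},{"offset":[0,0,-1],"dr":[0,0,0],"gripper":0},{"offset":[0.5,0,-1],"dr":[0,0,0],"gripper":0},{"offset":[1,0,-1],"dr":[0,0,0],"gripper":0},{"offset":[0.5,0,-0.5],"dr":[0,0,0],"gripper":0},{"offset":[0,0,0],"dr":[0,0,0],"gripper":0},{"offset":[0,0,0],"dr":[0,0,0],"gripper":0}]'; python3 -c "
from plant import ctrl
print(ctrl.close_job())"
```

```text
t: 27.8
ee_pos: [388.2, -141.9, 219.7]
ee_rot: [0.784, 3.041, -0.0]
force: [-0.6, 0.3, -0.6]
gripper_width: 0.0
grip_force: 0.0
the job is handed in; nothing more can be done
None
```

I handed the job in at about 28 s, with no verdict returned: the molar stands in the seat, the lid is latched (peak reading about 8 N), and the canine and incisor were left standing.

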